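# Shut the lamp housing and lock its quarter-turn fastener

## Robot

A 6-joint arm with a two-finger parallel gripper is mounted at the origin on a cart in front of the work surface, level with it; the furniture and walls round the work are solid. World frame = base frame: x ahead of the robot, y to its left, z up, the work surface at z = 0. Lengths are in m, angles in rad, forces in N, time in s.
With the tool pointing down it reaches from about 0.275 to 0.85 m from the base axis. Payload 5.2 kg.
Tool frame: the origin (TCP) lies at the very end of the fingers, on their centre line; the grasp point (between the pads) lies 19 mm behind it; z points along the fingers, y is the line along which they close (so a half turn about z gives the same grasp; the last joint's range is limited). The gripper opens to 85 mm and grips with 20 to 120 N. Pads are 22 mm wide; open, the fingers measure 114 mm over their backs; the gripper's body (76 mm by 85 mm) begins 54 mm behind the grasp point. The pads swing forward as they close: fully open they stand 13 mm farther back than shut.
Start: joints at [-1.369, 0.259, 1.535, -0, 1.348, -0.203], TCP at [0.217, -0.506, 0.231] pointing down, gripper open.
Joint ranges: [-3.14, 3.14], [-0.91, 2.08], [0.19, 2.58], [-1.22, 4.36], [0.22, 2.71], [-3.12, 3.12]. Speed limits (rad/s): [2.57, 2.57, 3.14, 3.14, 3.14, 3.14].

## Interface

Orientations are given as a rotation vector (axis times angle).
In Python, from cell import bot, viewer gives the robot as it stands. The module is installed in compiled form; this text tells all that it offers.
- The arm moves only by the tool step_arm, never from a script. Its argument "moves" is a list of rows, each an object of numbers: "x", "y", "z": the shift along the tool's x, y, z as a fraction of full scale; "rx", "ry", "rz": the turn, a rotation vector about the tool's x, y, z as a fraction of full scale; "fingers": the gripper command: -1 is fully open, 1 is shut, values between are in proportion. A call has 1 to 8 rows; each row is the pose to reach, as a shift and turn from the pose commanded when the call began, along the tool's axes at that moment; what a row does not reach only later rows make up. Full scale, the value 1, is 0.1 m for a shift and pi/4 rad for a turn. A row lasts 1/10 s, in which the tool goes at most 50 mm and 8.59 degrees, less where a joint would pass 70% of its speed; a pose out of reach is approached as far as the arm can. A call with a number of a shift or a turn outside -1 to 1 is refused whole. A call with a gripper value outside its range is refused whole. The fingers move at their own pace and stop on an object; "force" is the grip in N (left out, the last holds). Time passes only in rows, so rows that repeat a pose let the fingers close. It gives the time, the measured TCP pose, the force, the opening and the grip force at its end, in the units of the state.
- bot.observe(): the state, without advancing time (a new reading comes with each control period).
- viewer.get_image(name): name is "scene" or "side" or "wrist"; returns the picture (400x640x3 uint8, red, green, blue); there is no depth.
- viewer.camera_info(name): a dict with "fx", "fy", "cx", "cy" (pixels), "R" (3x3) and "t" (3): a world point X has camera coordinates R X + t. Camera axes: x right, y down, z forward; pixel columns grow to the right and rows downward; lengths in m; the calibration is good to about 2 mm. A picture is of the moment at which its call begins: read the wrist's pose just before it. camera_info takes no time and is no camera call; for the wrist camera it gives the pose at the moment of the call.
- bot.finish_job(): hands the job in; it is judged then, once.
The state is a dict: "t": time; "joint_positions": joint angles; "joint_vel": joint speeds; "joint_efforts": joint torques, N m; "eef_pos": TCP position; "eef_rot": TCP orientation; "ft_force": force on the tool from outside, world axes, zero at the start; "wrist_torque": the same for the moment, N m; "width": opening from 0.0 (shut) to 1.0 (fully open); "finger_force": force on a finger pad.
Only numpy, scipy, OpenCV 4.12 (cv2) and the standard library are available. Lean on these libraries where they do the work, as an engineer would, in place of code of your own. Each camera call takes 0.05 s, during which the arm holds its last target. There are 200 camera calls.

## Task

The lamp has been changed. Push the white hinged panel of the grey lamp housing fully shut with your fingertips, and only then set a fingertip in the slot of its round black fastener and turn it clockwise as far as it goes, until the slot points at the green dots and the panel is locked. Grip and lift nothing, do not swing the panel farther open, keep off the fastener's ribbed rim, and leave the other things where they are.

Things in the scene. Friction and masses are not known exactly. Their poses are not given: they have to be found in the camera images.
- housing: grey lamp housing with vents in its sides, 200 mm (its x) by 220 mm (its y), 90 mm high without the panel, fixed to the bench. Origin: centre of its underside, on the bench; x points from its front (toward the robot) to the hinge side, y to the left, z up. It is turned by up to 0.3 rad about z.
- panel (a joint): angle of the white panel on the housing (200 x 224 x 6 mm), rad: 0 = shut, its top face then 96 mm above the bench; grows as the front edge rises, stop at 0.7. Hinge line: parallel to the housing's y, at housing x = +0.100, z = 0.090 (panel's underside), away from the robot. The hinge is stiff: the panel stays where it is left, no spring; 2 to 5 N on a front corner pushes it down.
- panel_corner_l (a point): point on the panel's top face near its free front left corner, a bare spot to push on: 178 mm from the hinge line, 85 mm to the left of the middle. Moves with the panel; x, y, z axes are those of the housing when shut.
- panel_corner_r (a point): the same at the front right corner: 178 mm from the hinge line, 85 mm to the right of the middle.
- fastener (a joint): angle of the fastener, rad: 0 = unlocked, slot front to back, at the red dots; grows clockwise from above to the hard stop pi/2 = locked, slot left to right, at the green dots. Starts within 0.35 of 0. Its tongue swings under a strike in the front wall, but only if the panel is shut. Needs 0.25 N m, i.e. 7 to 8 N sideways at a slot end; stays where left.
- fastener_top (a point): centre of the round black fastener head's top, on its axis, 20 mm above the panel's top face (116 mm above the bench when shut). The axis is 135 mm from the hinge line in mid-width (housing x = -0.035, y = 0 when shut). The head is 100 mm across; a slot 36 mm wide, 18 mm deep runs right across it, open at both ends. x axis along the slot.
- slot_near (a point): point on the floor of the slot, 34 mm from the fastener's axis, at the end that faces the front (the robot) while unlocked; it goes to the left as the fastener locks. Slot floor is 2 mm above the panel's top face. x axis along the slot, toward the axis of the head.
- slot_far (a point): the same at the other end of the slot, 34 mm from the axis; it goes to the right as the fastener locks.
- rim: ribbed outside of the fastener head (ribs round both half-round cheeks, 3 mm proud of the 100 mm head, their tops 3 mm below the head's top); not to be used. Origin on the fastener's axis at the panel's top face, turns with it.
- lamp_box: small white and blue carton (a spare lamp), 50x62x50 mm, loose, standing to the right of the housing. Origin: centre of its underside.
- film_can_0: black film canister with a grey lid, 33 mm across, 51 mm tall, loose, left of the housing. Origin: centre of its underside.
- eyepiece_spare: black eyepiece, 38 mm across, 48 mm tall, loose, left of the housing. Origin: centre of its underside.
- vial_2: glass vial with a red cap, 19 mm across, 52 mm tall, loose, farther left. Origin: centre of its underside.
- tally_counter: grey round tally counter, 56x51x23 mm, loose, farther left. Origin: centre of its underside.
- petri_c: petri dish, 64 mm across, 14 mm high, loose, farther right. Origin: centre of its underside.
- blower: red rubber lens blower, 52x108x52 mm, loose, farther right. Origin: centre of its underside.

How it is judged:
On the way, in this order (a step that is already met when the one before it is completed fails the run):
1. the panel is pushed fully shut (below 0.03 rad) with the fastener still unlocked (below 0.6 rad) (value of joint panel below 0.03 rad and value of joint fastener below 0.6 rad), for 0.2 s.
2. the fastener is turned to its locked stop (above 1.45 rad), the panel still shut (value of joint panel below 0.03 rad and value of joint fastener above 1.45 rad), for 0.2 s.
At the end, for the whole second after the job is handed in: The panel is shut (within 0.03 rad), the fastener stands within 0.12 rad of its locked stop, and both are at rest (all of step 2 and velocity of joint fastener between -0.05 and 0.05 rad/s and velocity of joint panel between -0.05 and 0.05 rad/s); the robot touches nothing.
It fails at once if the fastener is turned toward locked (above 0.6 rad) while the panel is open (above 0.06 rad) (value of joint panel above 0.06 rad and value of joint fastener above 0.6 rad).
It fails at once if the panel is raised above the angles at which it starts (above 0.65 rad) (value of joint panel above 0.65 rad).
It fails at once if the fastener is pushed or gripped by its ribbed rim (over 3 N) (contact force between rim and the fingers above 3 N).
It fails at once if another thing is moved by more than 20 mm (distance of any of lamp_box, film_can_0, eyepiece_spare, vial_2, tally_counter, petri_c, blower from where it was at the start of the episode above 0.02 m).
It also fails if it takes over 51 s, if anything falls off the work surface, if the arm or the gripper's body presses on something with over 40 N, if the wrist force passes 120 N, or if a joint passes its speed limit or range.

## Working session

There is one attempt and no reset: what is moved stays moved. The work goes in short steps, Python scripts to look and compute and a tool call to move; the robot and the scene stay as the last step left them, time stands still between calls to the robot, and variables do not carry over. Pictures are saved under pics/ and viewed, at most 10 in all, crops included, and the job is handed in when it is done.

Besides the shell and the picture viewer there is one more tool, called as name([rows], argument=value, ...), one row to a line, values as JSON. step_arm: Moves the arm, as the interface text tells. Shift numbers are shares of 0.1 m and turn numbers shares of pi/4 rad, none past 1 either way. Its arguments: {"type":"object","properties":{"moves":{"type":"array","items":{"type":"object","properties":{"x":{"type":"number"},"y":{"type":"number"},"z":{"type":"number"},"rx":{"type":"number"},"ry":{"type":"number"},"rz":{"type":"number"},"fingers":{"type":"number"}}}},"force":{"type":"number"}},"required":["moves"]}

```bash
mkdir -p pics; python3 - <<'E'
from cell import bot, viewer
import cv2
for n in ("scene","side"):
    cv2.imwrite(f"pics/{n}0.png",viewer.get_image(n)[:,:,::-1])
    print(n,viewer.camera_info(n))
s=bot.observe();print(s)
E
```

```text
scene {'fx': 447.7836224397533, 'fy': 447.7836224397533, 'cx': 323.074837533015, 'cy': 201.1375980179978, 'R': array([[-0.6981291 , -0.71559577, -0.02320454],
       [-0.36892054,  0.38731377, -0.84491755],
       [ 0.61360687, -0.5813009 , -0.534393  ]]), 't': array([0.3697636 , 0.28063209, 1.00939153])}
side {'fx': 416.0712007387034, 'fy': 416.0712007387034, 'cx': 324.67664388653145, 'cy': 200.23181204373518, 'R': array([[-0.99989269, -0.01194515, -0.00848087],
       [-0.00664763,  0.88584241, -0.46393861],
       [ 0.01305453, -0.46383245, -0.88582676]]), 't': array([0.53764022, 0.06556273, 1.27443443])}
{'t': 0.1, 'joint_positions': array([-1.36879526e+00,  2.59280549e-01,  1.53595961e+00,  1.91275021e-05,
        1.34800033e+00, -2.02811447e-01]), 'joint_vel': array([ 3.17372735e-05, -2.74807127e-04, -3.67566299e-03,  2.35341650e-03,
        8.69623414e-04,  1.49625601e-03]), 'joint_efforts': array([ 2.78066211e-03, -4.46967423e+01, -2.91251063e+01, -5.55308561e-04,
        6.20357401e-03,  2.44685403e-06]), 'eef_pos': array([ 0.2165423 , -0.50507253,  0.23055784]), 'eef_rot': array([-3.07584636e+00, -6.31207303e-01, -3.03302083e-05]), 'ft_force': array([0.70443754, 0.12730071, 0.76644037]), 'wrist_torque': array([-0.04928908,  0.03684854, -0.01736169]), 'finger_force': 0.0, 'width': 0.9962945779199542}
```

View pics/scene0.png

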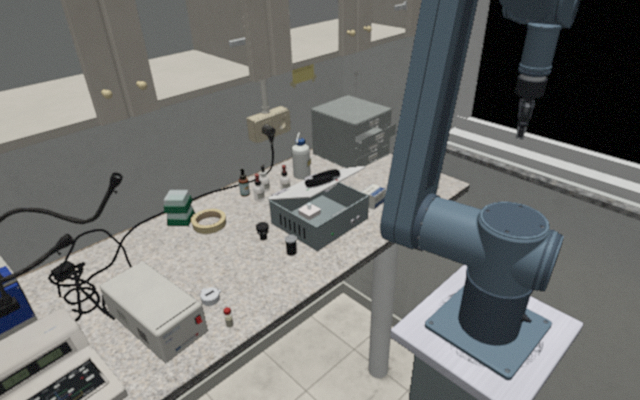

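View pics/side0.png

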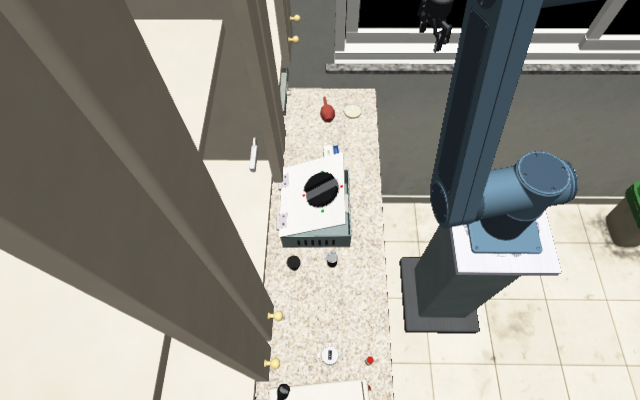

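The scene view shows the housing near (320,210) with the panel raised. The side view from above shows the white panel around (280-348,155-237), with the fastener at about (321,189). I'll enlarge the side view.

```bash
python3 - <<'E'
import cv2
a=cv2.imread("pics/side0.png")[140:260,265:365]
b=cv2.imread("pics/scene0.png")[160:260,250:390]
cv2.imwrite("pics/c0.png",cv2.resize(a,None,fx=5,fy=5,interpolation=cv2.INTER_CUBIC))
cv2.imwrite("pics/c1.png",cv2.resize(b,None,fx=5,fy=5,interpolation=cv2.INTER_CUBIC))
E
```

```text
(no output)
```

View pics/c0.png

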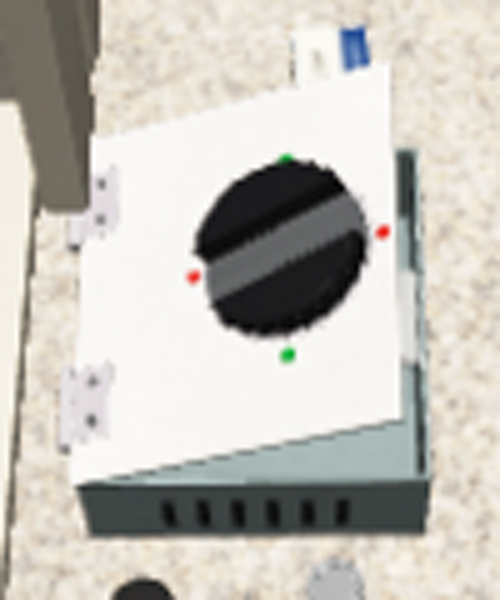

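View pics/c1.png

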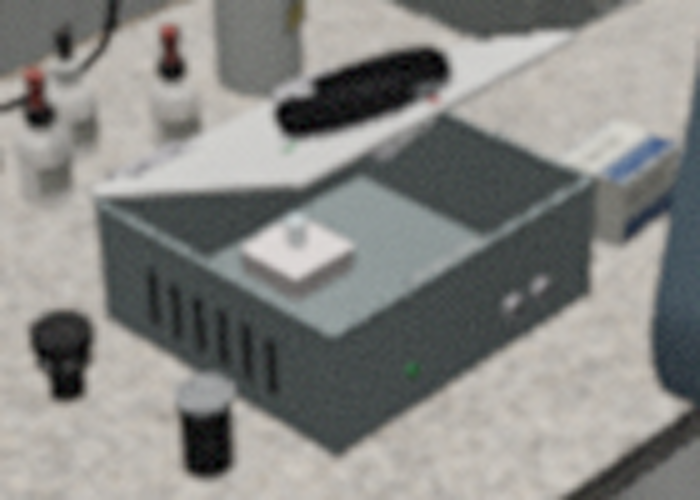

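The crops show the side-view panel's front corners at crop (402,418) and (388,68), and the red dots at (194,277) and (382,232). The slot runs from (210,283) to (363,212). The scene view shows the housing's front-left edge at crop (333,335)-(337,452). I'll fit the pose from these.

```bash
cat > h.py <<'E'
import numpy as np, json
from scipy.spatial.transform import Rotation as Ro
def loc_panel(d,y,h,a):  # d from hinge toward front, h above underside
    return np.array([.1-d*np.cos(a)+h*np.sin(a), y, .09+d*np.sin(a)+h*np.cos(a)])
def world(p,q):
    c,s=np.cos(q[2]),np.sin(q[2]); return np.array([q[0]+c*p[0]-s*p[1],q[1]+s*p[0]+c*p[1],p[2]])
def proj(ci,X):
    c=ci['R']@X+ci['t']; return np.array([ci['fx']*c[0]/c[2]+ci['cx'],ci['fy']*c[1]/c[2]+ci['cy']])
E
python3 - <<'E'
from h import *
from cell import viewer
from scipy.optimize import least_squares
S=lambda u,v:np.array([265+u/5,140+v/5]); C=lambda u,v:np.array([250+u/5,160+v/5])
si,sc=viewer.camera_info("side"),viewer.camera_info("scene")
H=[(si,S(422,533),(-.1,.11,0)),(si,S(430,478),(-.1,.11,.09)),(si,S(413,150),(-.1,-.11,.09)),(si,S(92,535),(.1,.11,0)),
(sc,C(333,335),(-.1,.11,.09)),(sc,C(337,452),(-.1,.11,0)),(sc,C(592,183),(-.1,-.11,.09)),(sc,C(588,290),(-.1,-.11,0)),(sc,C(100,198),(.1,.11,.09)),(sc,C(107,315),(.1,.11,0))]
P=[(si,S(402,418),(.2,.112,.006)),(si,S(388,68),(.2,-.112,.006)),(si,S(73,480),(0,.112,.006)),
(sc,C(295,187),(.2,.112,.0)),(sc,C(98,190),(0,.112,.003)),(sc,C(580,30),(.2,-.112,.006))]
def F(q):
    r=[proj(c,world(np.array(p),q))-m for c,m,p in H]+[proj(c,world(loc_panel(*p,q[3]),q))-m for c,m,p in P]
    # slot ends
    for m,s in((S(363,212),1),(S(210,283),-1)):
        d=np.array([np.cos(q[4]),np.sin(q[4])])*.048*s
        r.append((proj(si,world(loc_panel(.135+d[0],d[1],.012,q[3]),q))-m))
    return np.concatenate(r)
o=least_squares(F,[.5,0,0,.5,0],loss='soft_l1');print(o.x);print(o.fun.reshape(-1,2).round(1))
q=o.x; json.dump(list(q),open('q.json','w'))
for y in(.085,-.085):print(world(loc_panel(.178,y,.006,q[3]),q),world(loc_panel(.178,y,.006,0),q))
print(world(loc_panel(.135,0,.026,0),q))
E
```

```text
[ 0.56362354 -0.02105046  0.01257525  0.42461442 -0.24208331]
[[ 0.2  0.7]
 [ 0.1 -0.1]
 [ 1.3 -1.6]
 [-0.8  0.5]
 [-0.2 -0.4]
 [ 0.   2.7]
 [ 1.3 -1.6]
 [ 1.1  2. ]
 [-1.1 -0.1]
 [ 0.1  1.5]
 [-0.5 -0.5]
 [ 0.5 -2.1]
 [-1.3 -0.3]
 [ 1.1  0.9]
 [-1.6  0.8]
 [-0.3  0.2]
 [-0.8  0. ]
 [-0.6 -0. ]]
[0.50283803 0.06319183 0.16879775] [0.48456084 0.06296197 0.096     ]
[ 0.50497577 -0.10679473  0.16879775] [ 0.48669858 -0.10702458  0.096     ]
[ 0.52862631 -0.02149058  0.116     ]
```

step_arm([
  {"x":0.4,"y":-0.34,"z":-0.1,"rz":-0.45,"fingers":1},
  {"x":0.81,"y":-0.68,"z":-0.2,"rz":-0.9,"fingers":1},
  {"x":0.81,"y":-0.68,"z":-0.2,"rz":-0.9,"fingers":1},
  {"x":0.81,"y":-0.68,"z":-0.2,"rz":-0.9,"fingers":1},
  {"x":0.81,"y":-0.68,"z":-0.2,"rz":-0.9,"fingers":1},
  {"x":0.81,"y":-0.68,"z":-0.2,"rz":-0.9,"fingers":1},
])

```text
$.moves[0]: bad value
```

step_arm([
  {"x":0.5,"y":0.01,"z":-0.1,"rz":-0.45,"fingers":1},
  {"x":1,"y":0.01,"z":-0.2,"rz":-0.9,"fingers":1},
  {"x":1,"y":0.01,"z":-0.2,"rz":-0.9,"fingers":1},
  {"x":1,"y":0.01,"z":-0.2,"rz":-0.9,"fingers":1},
  {"x":1,"y":0.01,"z":-0.2,"rz":-0.9,"fingers":1},
  {"x":1,"y":0.01,"z":-0.2,"rz":-0.9,"fingers":1},
])

```text
$.moves[0]: bad value
```

step_arm([
  {"x":0.4,"y":0.35,"fingers":1},
  {"x":0.8,"y":0.7,"fingers":1},
  {"x":0.8,"y":0.7,"fingers":1},
])

```text
$.moves[0]: bad value
```

step_arm([
  {"x":0.4,"y":0.35,"fingers":1},
  {"x":0.8,"y":0.7,"fingers":1},
  {"x":0.8,"y":0.7,"fingers":1},
])

```text
$.moves[0]: bad value
```

step_arm([
  {"x":0.4,"y":-0.34,"z":-0.1,"rx":0,"ry":0,"rz":-0.45,"fingers":1},
  {"x":0.81,"y":-0.68,"z":-0.2,"rx":0,"ry":0,"rz":-0.9,"fingers":1},
  {"x":0.81,"y":-0.68,"z":-0.2,"rx":0,"ry":0,"rz":-0.9,"fingers":1},
  {"x":0.81,"y":-0.68,"z":-0.2,"rx":0,"ry":0,"rz":-0.9,"fingers":1},
  {"x":0.81,"y":-0.68,"z":-0.2,"rx":0,"ry":0,"rz":-0.9,"fingers":1},
  {"x":0.81,"y":-0.68,"z":-0.2,"rx":0,"ry":0,"rz":-0.9,"fingers":1},
])

```text
t: 0.7
eef_pos: [0.2644, -0.4107, 0.2511]
eef_rot: [-2.667, -1.659, -0.0]
ft_force: [0.8, -0.6, 0.2]
width: 0.003
finger_force: 0.0
```

All seven fields are required. I'll continue.

step_arm([
  {"x":0.5,"y":0.01,"z":-0.1,"rx":0,"ry":0,"rz":-0.45,"fingers":1},
  {"x":1,"y":0.01,"z":-0.2,"rx":0,"ry":0,"rz":-0.9,"fingers":1},
  {"x":1,"y":0.01,"z":-0.2,"rx":0,"ry":0,"rz":-0.9,"fingers":1},
  {"x":1,"y":0.01,"z":-0.2,"rx":0,"ry":0,"rz":-0.9,"fingers":1},
  {"x":1,"y":0.01,"z":-0.2,"rx":0,"ry":0,"rz":-0.9,"fingers":1},
  {"x":1,"y":0.01,"z":-0.2,"rx":0,"ry":0,"rz":-0.9,"fingers":1},
])

```text
t: 1.3
eef_pos: [0.3095, -0.3218, 0.2711]
eef_rot: [-1.932, -2.477, -0.0]
ft_force: [-0.1, -0.0, -0.2]
width: 0.002
finger_force: 0.0
```

step_arm([
  {"x":0.4,"y":0.35,"z":0,"rx":0,"ry":0,"rz":0,"fingers":1},
  {"x":0.8,"y":0.7,"z":0,"rx":0,"ry":0,"rz":0,"fingers":1},
  {"x":0.8,"y":0.7,"z":0,"rx":0,"ry":0,"rz":0,"fingers":1},
])

```text
t: 1.6
eef_pos: [0.3588, -0.2232, 0.2711]
eef_rot: [-1.931, -2.476, -0.004]
ft_force: [-0.6, -1.0, -0.1]
width: -0.0
finger_force: 0.0
```

step_arm([
  {"x":0.4,"y":0.35,"z":0,"rx":0,"ry":0,"rz":0,"fingers":1},
  {"x":0.8,"y":0.7,"z":0,"rx":0,"ry":0,"rz":0,"fingers":1},
  {"x":0.8,"y":0.7,"z":0,"rx":0,"ry":0,"rz":0,"fingers":1},
])

```text
t: 1.9
eef_pos: [0.4072, -0.1287, 0.2712]
eef_rot: [-1.929, -2.479, -0.003]
ft_force: [0.0, -0.5, -0.3]
width: -0.004
finger_force: 0.0
```

step_arm([
  {"x":0.4,"y":0.35,"z":0,"rx":0,"ry":0,"rz":0,"fingers":1},
  {"x":0.8,"y":0.7,"z":0,"rx":0,"ry":0,"rz":0,"fingers":1},
  {"x":0.8,"y":0.7,"z":0,"rx":0,"ry":0,"rz":0,"fingers":1},
])

```text
t: 2.2
eef_pos: [0.4556, -0.0346, 0.2711]
eef_rot: [-1.929, -2.479, -0.003]
ft_force: [0.2, -0.3, 0.7]
width: -0.003
finger_force: 0.0
```

step_arm([
  {"x":0.4,"y":0.35,"z":0,"rx":0,"ry":0,"rz":0,"fingers":1},
  {"x":0.82,"y":0.7,"z":0,"rx":0,"ry":0,"rz":0,"fingers":1},
  {"x":0.82,"y":0.7,"z":0,"rx":0,"ry":0,"rz":0,"fingers":1},
])

```text
t: 2.5
eef_pos: [0.5035, 0.0613, 0.2709]
eef_rot: [-1.929, -2.479, -0.002]
ft_force: [-0.3, -0.8, -1.2]
width: -0.003
finger_force: 0.0
```

```bash
python3 - <<'E'
from cell import bot, viewer
import cv2
w=viewer.get_image("wrist")[:,:,::-1]; s=viewer.get_image("side")[:,:,::-1]
cv2.imwrite("pics/w1.png",w); cv2.imwrite("pics/s1.png",s)
E
```

```text
(no output)
```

View pics/w1.png

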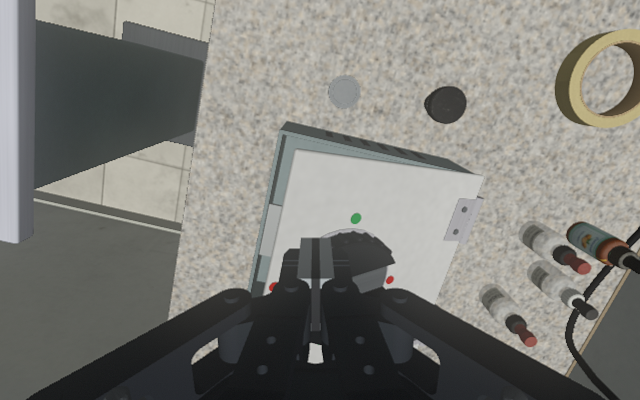

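The wrist view shows the closed fingertips at (315,250), the panel's front-left corner at (294,149), the hinge-left corner at (484,177), and the green dot at (356,218). I'll check these against the fit.

```bash
python3 - <<'E'
from h import *
from cell import bot, viewer
ci=viewer.camera_info("wrist"); q=json.load(open('q.json'))
for n,p in dict(fl=(.2,.112,.006),rl=(0,.112,.006),pl=(.178,.085,.006)).items(): print(n,proj(ci,world(loc_panel(*p,q[3]),q)))
print('boxFL top',proj(ci,world(np.array([-.1,.11,.09]),q)),'tip',proj(ci,bot.observe()['eef_pos']))
E
```

```text
fl [298.63778148 146.10585255]
rl [487.73139054 175.18171338]
pl [317.51905681 185.18869072]
boxFL top [281.49204067 127.08611759] tip [315.32383385 255.26360054]
```

step_arm([
  {"x":0,"y":0,"z":0.3,"rx":0,"ry":0,"rz":0,"fingers":1},
  {"x":0,"y":0,"z":0.6,"rx":0,"ry":0,"rz":0,"fingers":1},
  {"x":0,"y":0,"z":0.8,"rx":0,"ry":0,"rz":0,"fingers":1},
  {"x":0,"y":0,"z":0.9,"rx":0,"ry":0,"rz":0,"fingers":1},
  {"x":0,"y":0,"z":1.0,"rx":0,"ry":0,"rz":0,"fingers":1},
])

```text
t: 3.1
eef_pos: [0.502, 0.0571, 0.1712]
eef_rot: [1.933, 2.476, -0.001]
ft_force: [0.1, -0.3, 2.2]
width: -0.0
finger_force: 1.0
```

step_arm([
  {"x":0,"y":-0.02,"z":0.08,"rx":0,"ry":0,"rz":0,"fingers":1},
  {"x":0,"y":-0.05,"z":0.16,"rx":0,"ry":0,"rz":0,"fingers":1},
  {"x":0,"y":-0.07,"z":0.24,"rx":0,"ry":0,"rz":0,"fingers":1},
  {"x":0.02,"y":-0.09,"z":0.32,"rx":0,"ry":0,"rz":0,"fingers":1},
  {"x":0.02,"y":-0.11,"z":0.4,"rx":0,"ry":0,"rz":0,"fingers":1},
  {"x":0.03,"y":-0.12,"z":0.48,"rx":0,"ry":0,"rz":0,"fingers":1},
  {"x":0.03,"y":-0.13,"z":0.55,"rx":0,"ry":0,"rz":0,"fingers":1},
])

```text
t: 3.8
eef_pos: [0.4884, 0.0588, 0.1156]
eef_rot: [-1.929, -2.479, 0.0]
ft_force: [0.5, 0.2, 2.9]
width: 0.002
finger_force: 0.8
```

step_arm([
  {"x":0,"y":-0.02,"z":0.08,"rx":0,"ry":0,"rz":0,"fingers":1},
  {"x":0,"y":-0.02,"z":0.14,"rx":0,"ry":0,"rz":0,"fingers":1},
  {"x":0,"y":-0.02,"z":0.19,"rx":0,"ry":0,"rz":0,"fingers":1},
  {"x":0,"y":-0.02,"z":0.21,"rx":0,"ry":0,"rz":0,"fingers":1},
])

```text
t: 4.2
eef_pos: [0.4863, 0.0583, 0.0958]
eef_rot: [-1.929, -2.478, 0.001]
ft_force: [-8.8, 1.7, 25.9]
width: -0.0
finger_force: 13.1
```

step_arm([
  {"x":0,"y":0,"z":0,"rx":0,"ry":0,"rz":0,"fingers":1},
  {"x":0,"y":0,"z":0,"rx":0,"ry":0,"rz":0,"fingers":1},
  {"x":0,"y":0,"z":-0.3,"rx":0,"ry":0,"rz":0,"fingers":1},
  {"x":0,"y":0,"z":-0.7,"rx":0,"ry":0,"rz":0,"fingers":1},
  {"x":0,"y":0,"z":-1,"rx":0,"ry":0,"rz":0,"fingers":1},
  {"x":-0.4,"y":0.1,"z":-1,"rx":0,"ry":0,"rz":0,"fingers":-0.27},
  {"x":-0.88,"y":0.21,"z":-1,"rx":0,"ry":0,"rz":0,"fingers":-0.27},
  {"x":-0.88,"y":0.21,"z":-1,"rx":0,"ry":0,"rz":0,"fingers":-0.27},
])

```text
t: 5.0
eef_pos: [0.5315, -0.0269, 0.1954]
eef_rot: [1.932, 2.472, -0.001]
ft_force: [0.8, 1.2, -0.2]
width: 0.505
finger_force: 0.0
```

```bash
python3 - <<'E'
from h import *
from cell import bot, viewer
import cv2
ci=viewer.camera_info("wrist"); q=json.load(open('q.json'))
w=viewer.get_image("wrist")[:,:,::-1].copy(); cv2.imwrite("pics/w2raw.png",w)
s=viewer.get_image("side")[:,:,::-1]; cv2.imwrite("pics/s2.png",s)
P={'ftop':world(loc_panel(.135,0,.026,0),q)}
for k in(1,-1):
    d=np.array([np.cos(q[4]),np.sin(q[4])])*.05*k
    P[f'slot{k}']=world(loc_panel(.135+d[0],d[1],.026,0),q)
for n,X in P.items():
    p=proj(ci,X);print(n,X,p);cv2.circle(w,tuple(int(v) for v in p),3,(255,0,255),-1)
print(bot.observe()['width'],bot.observe()['eef_pos'])
cv2.imwrite("pics/w2.png",np.vstack([w,np.zeros((0,640,3),np.uint8)]))
c=cv2.resize(s[140:260,265:365],None,fx=3.33,fy=3.33)
E
```

```text
ftop [ 0.52862631 -0.02149058  0.116     ] [312.82015551 191.61045324]
slot1 [ 0.48023884 -0.03408633  0.116     ] [239.49831311 192.47897886]
slot-1 [ 0.57701378 -0.00889483  0.116     ] [386.16516612 190.74165318]
0.6344689700439932 [ 0.52867532 -0.02298544  0.19465154]
```

View pics/w2.png

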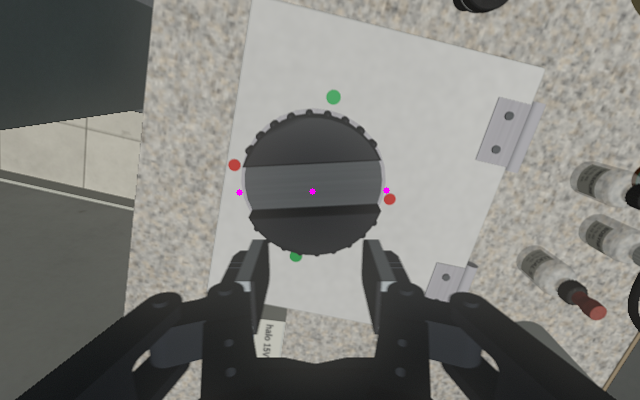

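The panel is shut. The wrist view shows the head centred near (313,189), the slot edges at rows ~163 and ~215, and the fingers parallel to the slot. The fit is good to about 2 mm. I'll nudge 3 mm along tool +x and descend.

step_arm([
  {"x":0.03,"y":0,"z":0.25,"rx":0,"ry":0,"rz":0.03,"fingers":-0.27},
  {"x":0.03,"y":0,"z":0.5,"rx":0,"ry":0,"rz":0.03,"fingers":-0.27},
  {"x":0.03,"y":0,"z":0.65,"rx":0,"ry":0,"rz":0.03,"fingers":-0.27},
  {"x":0.03,"y":0,"z":0.75,"rx":0,"ry":0,"rz":0.03,"fingers":-0.27},
  {"x":0.03,"y":0,"z":0.82,"rx":0,"ry":0,"rz":0.03,"fingers":-0.27},
  {"x":0.03,"y":0,"z":0.85,"rx":0,"ry":0,"rz":0.03,"fingers":-0.27},
])

```text
t: 5.7
eef_pos: [0.5277, -0.0186, 0.1099]
eef_rot: [-1.958, -2.456, 0.0]
ft_force: [-0.8, 0.2, 0.4]
width: 0.633
finger_force: 0.0
```

step_arm([
  {"x":0,"y":0,"z":0.05,"rx":0,"ry":0,"rz":0,"fingers":-0.27},
  {"x":0,"y":0,"z":0.1,"rx":0,"ry":0,"rz":0,"fingers":-0.27},
  {"x":0,"y":0,"z":0.13,"rx":0,"ry":0,"rz":0,"fingers":-0.27},
  {"x":0,"y":0,"z":0.13,"rx":0,"ry":0,"rz":0,"fingers":-0.27},
])

```text
t: 6.1
eef_pos: [0.5277, -0.0191, 0.097]
eef_rot: [-1.959, -2.455, 0.0]
ft_force: [0.0, 1.2, 0.1]
width: 0.634
finger_force: 0.0
```

```bash
python3 - <<'E'
from cell import bot, viewer
import cv2
cv2.imwrite("pics/w3.png",viewer.get_image("wrist")[:,:,::-1]); print(bot.observe())
E
```

```text
{'t': 6.15, 'joint_positions': array([-2.47687066e-01,  3.50458497e-01,  1.76497778e+00,  1.83843851e-05,
        1.02632939e+00, -4.71693258e-01]), 'joint_vel': array([ 0.00071858, -0.00214646, -0.00816772, -0.00085064,  0.00227192,
       -0.00080013]), 'joint_efforts': array([ 1.03370441e-02, -4.46900189e+01, -2.39360583e+01,  4.47351272e-05,
       -2.08129204e-02,  2.76862884e-04]), 'eef_pos': array([ 0.52790419, -0.01920264,  0.0972637 ]), 'eef_rot': array([-1.95914331e+00, -2.45567324e+00,  8.97306911e-05]), 'ft_force': array([-0.21501699, -0.4291317 , -0.67501681]), 'wrist_torque': array([ 0.04916709,  0.02355025, -0.03406319]), 'finger_force': 0.0, 'width': 0.6338622524660814}
```

View pics/w3.png

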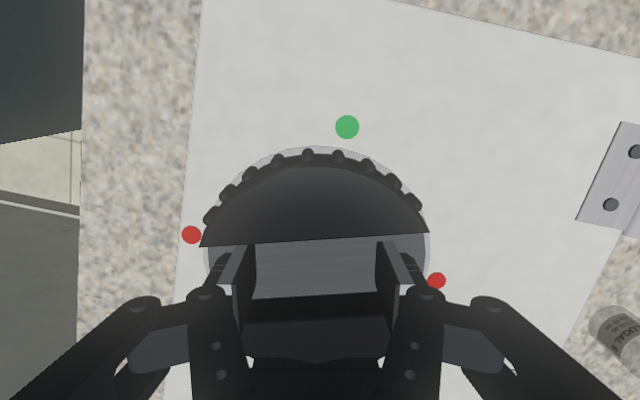

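Both fingertips are in the slot without contact: the slot floor shows between the pads, and the upper cheek edge is at row ~240. Now I'll turn clockwise.

step_arm([
  {"x":0,"y":0,"z":0,"rx":0,"ry":0,"rz":0.15,"fingers":-0.27},
  {"x":0,"y":0,"z":0,"rx":0,"ry":0,"rz":0.3,"fingers":-0.27},
  {"x":0,"y":0,"z":0,"rx":0,"ry":0,"rz":0.45,"fingers":-0.27},
  {"x":0,"y":0,"z":0,"rx":0,"ry":0,"rz":0.6,"fingers":-0.27},
  {"x":0,"y":0,"z":0,"rx":0,"ry":0,"rz":0.75,"fingers":-0.27},
])

```text
t: 6.65
eef_pos: [0.5276, -0.0204, 0.0975]
eef_rot: [2.59, 1.775, -0.003]
ft_force: [-1.3, -4.5, 0.1]
width: 0.633
finger_force: 3.6
```

step_arm([
  {"x":0,"y":0,"z":0,"rx":0,"ry":0,"rz":0.15,"fingers":-0.27},
  {"x":0,"y":0,"z":0,"rx":0,"ry":0,"rz":0.3,"fingers":-0.27},
  {"x":0,"y":0,"z":0,"rx":0,"ry":0,"rz":0.45,"fingers":-0.27},
  {"x":0,"y":0,"z":0,"rx":0,"ry":0,"rz":0.6,"fingers":-0.27},
  {"x":0,"y":0,"z":0,"rx":0,"ry":0,"rz":0.75,"fingers":-0.27},
])

```text
t: 7.15
eef_pos: [0.5279, -0.0199, 0.0975]
eef_rot: [2.994, 0.947, -0.001]
ft_force: [-0.8, -3.4, -0.5]
width: 0.635
finger_force: 3.7
```

```bash
python3 - <<'E'
from cell import bot, viewer
import cv2
cv2.imwrite("pics/w4.png",viewer.get_image("wrist")[:,:,::-1]); s=bot.observe();print({k:s[k] for k in('t','joint_positions','eef_pos','ft_force','wrist_torque','eef_rot')})
E
```

```text
{'t': 7.2, 'joint_positions': array([-2.48176697e-01,  3.50060718e-01,  1.76481335e+00, -1.41923263e-03,
        1.02657975e+00,  7.16603834e-01]), 'eef_pos': array([ 0.52784966, -0.01989911,  0.0975242 ]), 'ft_force': array([-0.24646991, -2.3117482 ,  0.25710357]), 'wrist_torque': array([-0.42826135,  0.08274581,  0.06053343]), 'eef_rot': array([ 2.99707073e+00,  9.38198110e-01, -8.12800674e-04])}
```

View pics/w4.png

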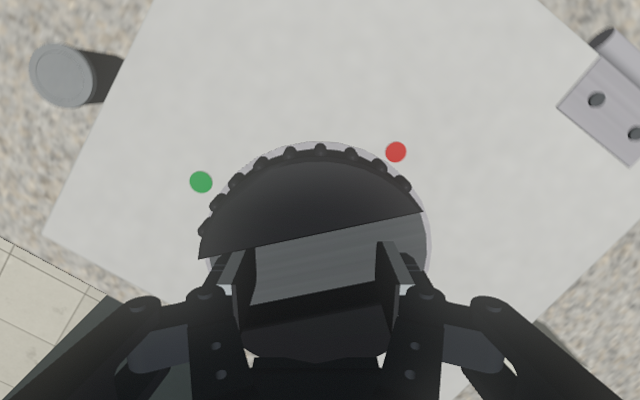

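It follows with a lag of about 0.2 rad, the slot edge running from (198,258) to (422,212). I'll continue to the stop.

step_arm([
  {"x":0,"y":0,"z":0,"rx":0,"ry":0,"rz":0.15,"fingers":-0.27},
  {"x":0,"y":0,"z":0,"rx":0,"ry":0,"rz":0.3,"fingers":-0.27},
  {"x":0,"y":0,"z":0,"rx":0,"ry":0,"rz":0.45,"fingers":-0.27},
  {"x":0,"y":0,"z":0,"rx":0,"ry":0,"rz":0.6,"fingers":-0.27},
  {"x":0,"y":0,"z":0,"rx":0,"ry":0,"rz":0.75,"fingers":-0.27},
  {"x":0,"y":0,"z":0,"rx":0,"ry":0,"rz":0.88,"fingers":-0.27},
])

```text
t: 7.8
eef_pos: [0.5284, -0.0196, 0.0976]
eef_rot: [3.138, -0.119, 0.002]
ft_force: [1.3, -1.5, -2.0]
width: 0.638
finger_force: 3.8
```

step_arm([
  {"x":0,"y":0,"z":0,"rx":0,"ry":0,"rz":0.06,"fingers":-0.27},
  {"x":0,"y":0,"z":0,"rx":0,"ry":0,"rz":0.1,"fingers":-0.27},
  {"x":0,"y":0,"z":0,"rx":0,"ry":0,"rz":0.1,"fingers":-0.27},
])

```text
t: 8.1
eef_pos: [0.5285, -0.0196, 0.0976]
eef_rot: [3.132, -0.237, 0.002]
ft_force: [1.1, -1.7, -1.0]
width: 0.636
finger_force: 1.8
```

```bash
python3 - <<'E'
from cell import bot, viewer
import cv2
cv2.imwrite("pics/w5.png",viewer.get_image("wrist")[:,:,::-1]); s=bot.observe();print({k:s[k] for k in('t','joint_positions','eef_pos','ft_force','wrist_torque','eef_rot')})
E
```

```text
{'t': 8.15, 'joint_positions': array([-2.47804893e-01,  3.50222068e-01,  1.76438748e+00, -4.01066198e-04,
        1.02576388e+00,  1.47379299e+00]), 'eef_pos': array([ 0.52845181, -0.01953502,  0.09758281]), 'ft_force': array([ 1.65613867, -2.20028567, -1.38840257]), 'wrist_torque': array([-0.38267285, -0.20279193,  0.09575417]), 'eef_rot': array([ 3.13214492e+00, -2.36287572e-01,  1.79399462e-03])}
```

View pics/w5.png

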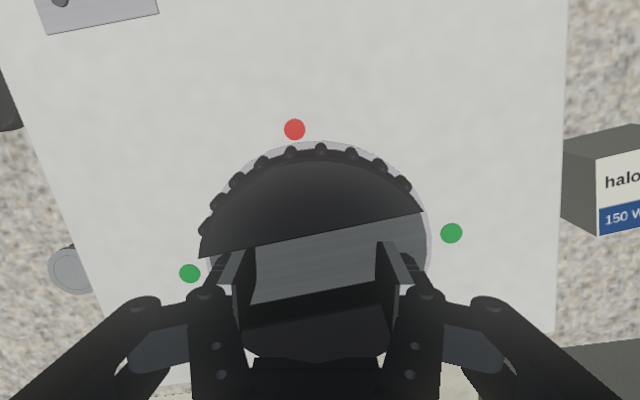

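The slot's slope is -0.205 against -0.153 for the green dots (189,273)-(451,233), so it is roughly 0.05 rad short. I'll press on to the stop.

step_arm([
  {"x":0,"y":0,"z":0,"rx":0,"ry":0,"rz":0.04,"fingers":-0.27},
  {"x":0,"y":0,"z":0,"rx":0,"ry":0,"rz":0.07,"fingers":-0.27},
  {"x":0,"y":0,"z":0,"rx":0,"ry":0,"rz":0.07,"fingers":-0.27},
])

```text
t: 8.45
eef_pos: [0.5285, -0.0195, 0.0976]
eef_rot: [3.124, -0.325, 0.002]
ft_force: [2.5, -3.4, -1.4]
width: 0.636
finger_force: 2.6
```

step_arm([
  {"x":0,"y":0,"z":0,"rx":0,"ry":0,"rz":0.03,"fingers":-0.27},
  {"x":0,"y":0,"z":0,"rx":0,"ry":0,"rz":0.05,"fingers":-0.27},
  {"x":0,"y":0,"z":0,"rx":0,"ry":0,"rz":0.05,"fingers":-0.27},
])

```text
t: 8.75
eef_pos: [0.5285, -0.0196, 0.0976]
eef_rot: [3.117, -0.382, 0.002]
ft_force: [3.7, -4.0, -0.8]
width: 0.636
finger_force: 28.6
```

```bash
python3 - <<'E'
from cell import bot, viewer
s=bot.observe();print({k:s[k] for k in('t','joint_positions','joint_efforts','ft_force','wrist_torque','eef_rot','finger_force')})
E
```

```text
{'t': 8.75, 'joint_positions': array([-2.47166641e-01,  3.50260603e-01,  1.76433910e+00, -1.49707724e-03,
        1.02546615e+00,  1.56847952e+00]), 'joint_efforts': array([ -0.13115881, -44.9183929 , -21.81771576,   2.12942608,
         1.44973855,   2.4191802 ]), 'ft_force': array([ 3.66496095, -4.03815082, -0.77623016]), 'wrist_torque': array([-0.68512003, -0.56707386,  2.29991564]), 'eef_rot': array([ 3.11677731e+00, -3.82262162e-01,  2.12840569e-03]), 'finger_force': 28.59541108366102}
```

Torque jumped to 2.3 N m, so it is at the hard stop. I'll hold, back off the turn to free the fingers, then lift straight up.

step_arm([
  {"x":0,"y":0,"z":0,"rx":0,"ry":0,"rz":0,"fingers":-0.27},
  {"x":0,"y":0,"z":0,"rx":0,"ry":0,"rz":-0.12,"fingers":-0.27},
  {"x":0,"y":0,"z":0,"rx":0,"ry":0,"rz":-0.2,"fingers":-0.27},
  {"x":0,"y":0,"z":-0.2,"rx":0,"ry":0,"rz":-0.2,"fingers":-0.27},
  {"x":0,"y":0,"z":-0.5,"rx":0,"ry":0,"rz":-0.2,"fingers":-0.27},
  {"x":0,"y":0,"z":-1,"rx":0,"ry":0,"rz":-0.2,"fingers":-0.27},
  {"x":0,"y":0,"z":-1,"rx":0,"ry":0,"rz":-0.2,"fingers":-0.27},
])

```text
t: 9.45
eef_pos: [0.5309, -0.0189, 0.2035]
eef_rot: [3.138, -0.144, 0.015]
ft_force: [0.2, 0.5, 0.3]
width: 0.64
finger_force: 0.0
```

```bash
python3 - <<'E'
from cell import bot, viewer
import cv2
cv2.imwrite("pics/w6.png",viewer.get_image("wrist")[:,:,::-1])
E
```

```text
(no output)
```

View pics/w6.png

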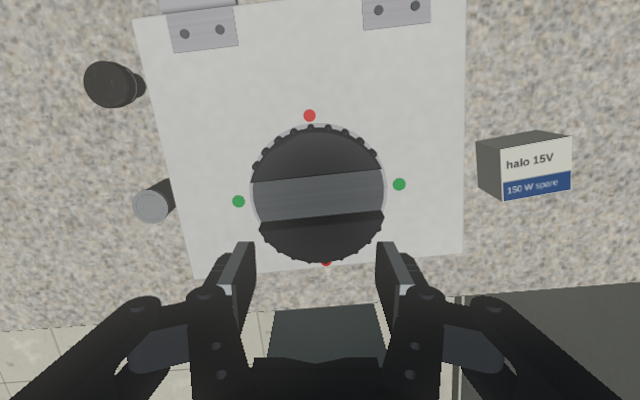

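The slot slope and the green-dot slope are both -0.106, so it is locked. The panel is shut and the fingers are clear.

```bash
python3 -c "
from cell import bot
print(bot.finish_job())"
```

```text
the job is handed in; nothing more can be done
None
```

I pushed the panel fully shut, turned the fastener clockwise to its hard stop with the slot on the green dots, moved the fingers clear and handed the job in; no verdict came back.

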